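# Draw the spoon out from under the half-cover and hold it over the bowl

### The job

The wooden spoon lies in the steel utensil box beside a slotted turner, both with their handles shut in under the box's fixed wooden half-cover. Tilt the spoon head-up and draw it out diagonally through the open half, then hold the middle of its head over the middle of the bowl, with the whole spoon a few centimetres higher than the box and the bowl and touching neither. Finish with the spoon still held there, at rest in the gripper, and leave everything else where it stands, the turner in its box.

Things in the scene. Friction and masses are not known exactly. Their poses are not given: they have to be found in the camera images.
- spoon: Wooden spoon, 300 mm long, about 75 g. Origin: middle of its length, on the underside; x runs towards the head, z up. Handle: straight bar 14 mm wide, 16 mm thick (z 0 to 16), x = -150 mm (tail) to +100 mm. Head: round cup 54 mm across, 20 mm high, centred at x = +123 mm, hollow side up. Balance point roughly x = +10 mm
- spoon_neck (a point): point on the spoon's underside at x = +45 mm, in the bare handle, a good place to grip across; at the start it is under the box's opening
- spoon_head (a point): point on the spoon's underside below the middle of the round head (x = +123 mm)
- spoon_tip (a point): point on the spoon's underside at the head's outer end (x = +150 mm)
- spoon_tail (a point): point on the spoon's underside at the handle's free end (x = -150 mm); at the start it is under the cover
- turner_mid (a point): middle of the slotted turner, on its underside; x runs towards its flat slotted blade. 300 mm long, same wood and same 14 by 16 mm handle as the spoon; blade 62 mm wide, 80 mm long, 7 mm thick. Lies parallel to the spoon, 90 mm from it; either may be on either side
- caddy: Fixed steel utensil box. Origin: centre of the underside; x runs from the covered to the open end, z up. Inside 314 (x) by 250 mm (y), walls 4 mm thick, 64 mm high, inner floor at z = 6 mm. A fixed board (z 64 to 70 mm) covers it from x = -161 to -28 mm; the rest, to the end wall at x = +157 mm, is open on top. Spoon and turner lie along x, heads to +x, 45 mm either side of the middle line
- caddy_lip (a point): middle of the cover's free edge, on its underside, 64 mm above the worktop
- caddy_end (a point): middle of the top edge of the wall at the open end (inner face), 64 mm above the worktop
- bowl: The plastic bowl, loose, 150 mm across the rim, 60 mm high. Origin: centre of its underside, on the worktop
- bowl_rim (a point): centre of the bowl's mouth, 60 mm above the worktop
- cup_rim (a point): bystander: centre of the mouth of a glass cup, 72 mm across, 95 mm high
- pot: bystander: snack pot with a screw lid, 82 mm across, 66 mm high; origin: centre of the underside
- jar: bystander: glass jar with a steel lid, 70 mm across, 100 mm high; origin: centre of the underside
- shaker: bystander: a white salt shaker, 52 mm across, 87 mm tall, on a fixed chopping board 18 mm thick; origin: underside
- clamp: bystander, fixed: spring clamp on a foot, holding a round plate 170 mm across upright, top 185 mm above the worktop; origin: centre of the foot; the plate stands in its x-z plane
Things that resemble listed ones, but are neither listed nor needed, are in the scene too. There is more than one size of the bowl; the job needs the smallest.

How it is judged:
By the outcome, as a careful person would: the job done as asked, in the order asked, and still so for the second after the job is handed in, while the arm keeps its last pose, push and grip.
It also fails if it takes over 40 s, if anything falls off the work surface, if the arm or the gripper's body presses on something with over 40 N, if the wrist force passes 120 N, or if a joint passes its speed limit or range.

### The arm

A 6-joint arm with a two-finger parallel gripper is mounted at the origin on the work surface. World frame = base frame: x ahead of the robot, y to its left, z up, the work surface at z = 0. Lengths are in mm, angles in rad, forces in N, time in s.
With the tool pointing down it reaches from about 275 to 725 mm from the base axis. Payload 15.9 kg.
Tool frame: the origin (TCP) lies at the very end of the fingers, on their centre line; the grasp point (between the pads) lies 19 mm behind it (grip_point_offset is the distance from the TCP to the grasp point, in mm); z points along the fingers, y is the direction in which the jaws open and shut (so a half turn about z gives the same grasp; the last joint's range is limited). The gripper opens to 85 mm and grips with 20 to 120 N. Pads are 22 mm wide; open, the fingers measure 114 mm over their backs; the gripper's body (76 mm by 85 mm) begins 54 mm behind the grasp point. The pads swing forward as they close: fully open they stand 13 mm farther back than shut.
Start: joints at [1.179, 0.213, -0.034, 1.323, 0, 1.571], TCP at [190.919, 462.099, 231.306] pointing down, gripper open.
Joint ranges: [-2.98, 2.98], [-0.74, 1.72], [-1.14, 1.35], [-2.1, 2.04], [-1.57, 1.44], [-3.14, 3.14]. Speed limits (rad/s): [1.89, 1.89, 2.39, 2.57, 3.14, 3.14].

### API

Orientations are given as a unit quaternion [x, y, z, w].
In Python, from workcell import * gives the robot as it stands. The module is installed in compiled form; this text tells all that it offers.
- The arm moves only by the shell command python3 -m creep 'ROWS'. ROWS is a JSON object of lists of equal length, an entry for each row: "dp": the shift along the world's x, y, z normalised to -1 to 1, where 1 is 15 cm, a list of three; "twist": the turn about the world's z normalised to -1 to 1, where 1 is pi rad; "gripper": the opening, from 0 (shut) to 1 (fully open). In form: {"dp": [[x, y, z], ...], "twist": [twist, ...], "gripper": [gripper, ...]}. A call has 1 to 8 rows; each row is the pose to reach, as a shift and turn from the pose commanded when the call began, turning the shorter way round; what a row does not reach only later rows make up. A row lasts 1/8 s, in which the tool goes at most 62.5 mm and 10.7 degrees, less where a joint would pass 70% of its speed; a pose out of reach is approached as far as the arm can. A call with a number of a shift or a turn outside -1 to 1 is refused whole. A call with a gripper value outside its range is refused whole. The fingers move at their own pace and stop on an object; the grip force is fixed at half the most. Time passes only in rows, so rows that repeat a pose let the fingers close. It gives the time, the measured TCP pose, the force and the opening at its end, in the units of the state.
- get_obs(): the state, without advancing time (a new reading comes with each control period).
- camera(name): name is "scene" or "side" or "wrist"; returns the picture (400x640x3 uint8, blue, green, red); there is no depth.
- camera_info(name): a dict with "intrinsics" (3x3 intrinsics, pixels), "dist_coeffs" ([k1, k2, p1, p2, k3] as OpenCV has them; the pictures are not rectified), "R" (3x3) and "t" (3): a world point X has camera coordinates R X + t; the wrist camera has in their place "mount" (4x4, takes a point from camera to tool coordinates, whose origin is the TCP and whose axes are the flange's). Camera axes: x right, y down, z forward; pixel columns grow to the right and rows downward; lengths in mm; the calibration is good to about 2 mm. A picture is of the moment at which its call begins: read the wrist's pose just before it. camera_info takes no time and is no camera call.
- close_job(): hands the job in, once; it reports no verdict.
The state is a dict: "time_s": time; "qpos": joint angles; "qvel": joint speeds; "joint_torque": joint torques, N m; "eef_pos": TCP position; "eef_rot": TCP orientation; "force": force on the tool from outside, world axes, zero at the start; "wrist_torque": the same for the moment, N m; "grip_width": finger opening in mm.
Only numpy, scipy, OpenCV 4.12 (cv2) and the standard library are available. Lean on these libraries where they do the work, as an engineer would, in place of code of your own. Each camera call takes 0.05 s, during which the arm holds its last target.

## Working session

There is one attempt and no reset: what is moved stays moved. The work goes in short steps, Python scripts to look and compute and a shell command to move; the robot and the scene stay as the last step left them, time stands still between calls to the robot, and variables do not carry over. Pictures are saved under pics/ and viewed, and the job is handed in when it is done.

```bash
mkdir -p pics
cat > h.py <<'E'
from workcell import *
import numpy as np, cv2
def ray(name,uv,z):
    c=camera_info(name);K=np.array(c['intrinsics']);d=np.array(c['dist_coeffs'])
    p=cv2.undistortPoints(np.array([[uv]],float),K,d)[0,0]
    R=np.array(c['R']);t=np.array(c['t'])
    C=-R.T@t;D=R.T@np.array([p[0],p[1],1]);return C+D*(z-C[2])/D[2]
def proj(name,X):
    c=camera_info(name);R=np.array(c['R']);t=np.array(c['t'])
    return cv2.projectPoints(np.array([X],float).reshape(-1,1,3),cv2.Rodrigues(R)[0],t.reshape(3,1),np.array(c['intrinsics']),np.array(c['dist_coeffs']))[0].reshape(-1,2)
E
python3 - <<'E'
from h import *
o=get_obs();print(o)
for n in ['scene','side','wrist']:
    cv2.imwrite(f'pics/{n}0.png',camera(n)); c=camera_info(n)
    print(n,c)
E
```

```text
{'time_s': 0.0, 'qpos': array([ 1.17899492e+00,  2.13323896e-01, -3.50462058e-02,  1.32348315e+00,
        7.58889190e-06,  1.57080187e+00]), 'qvel': array([ 9.22065714e-04, -9.94471420e-04, -3.68538005e-05, -3.31298834e-05,
       -6.95073957e-04, -7.29106885e-04]), 'joint_torque': array([ 1.60401360e-03, -6.86157489e+01,  4.87120807e+01,  1.75001076e-02,
        2.22492395e-05, -5.87258728e-05]), 'eef_pos': array([190.79982722, 461.80989074, 230.83738929]), 'eef_rot': array([ 1.94652781e-01,  9.80872069e-01, -5.17614116e-04, -1.06585299e-04]), 'force': array([-0.46553057, -0.70745647,  0.02910451]), 'wrist_torque': array([-0.02730613, -0.00336054, -0.01119725]), 'grip_width': 85.38177726241292}
scene {'intrinsics': array([[442.02235358,   0.        , 317.02381692],
       [  0.        , 442.02235358, 199.11562939],
       [  0.        ,   0.        ,   1.        ]]), 'dist_coeffs': array([0.00199035, 0.        , 0.        , 0.        , 0.        ]), 'R': array([[-0.77445004,  0.63231424,  0.02014552],
       [ 0.38700717,  0.49871094, -0.77557259],
       [-0.50045238, -0.59284576,
[... 465 characters left out ...]
79191455, -0.61012672]]), 't': array([-524.38201707,   97.24909104, 1518.93020587])}
wrist {'intrinsics': array([[315.89479098,   0.        , 312.31477827],
       [  0.        , 315.89479098, 200.78320836],
       [  0.        ,   0.        ,   1.        ]]), 'dist_coeffs': array([-0.04298641,  0.        ,  0.        ,  0.        ,  0.        ]), 'mount': array([[ 8.94139484e-04, -9.52317507e-01, -3.05107467e-01,
         7.94553571e+01],
       [ 9.99999590e-01,  8.94451892e-04,  1.38760689e-04,
         2.26708552e-02],
       [ 1.40759718e-04, -3.05107466e-01,  9.52317917e-01,
        -1.42293585e+02],
       [ 0.00000000e+00,  0.00000000e+00,  0.00000000e+00,
         1.00000000e+00]])}
```

View pics/scene0.png

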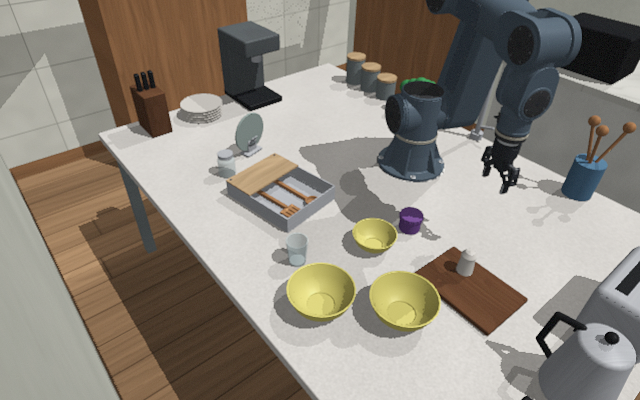

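View pics/side0.png

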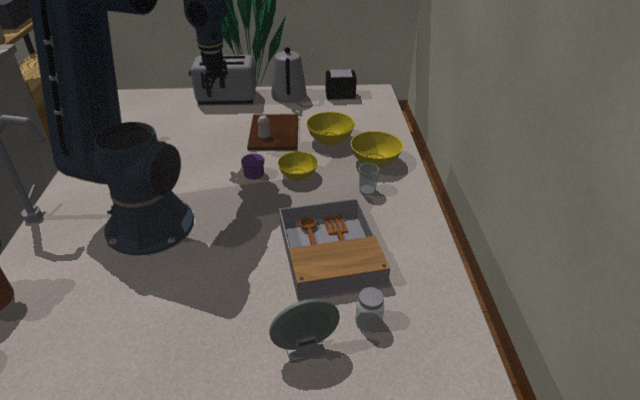

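View pics/wrist0.png

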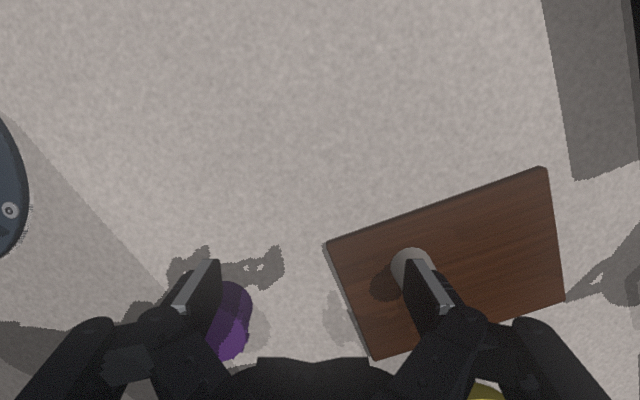

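Run:
```python
import cv2
a=cv2.imread('pics/scene0.png');b=cv2.imread('pics/side0.png')
cv2.imwrite('pics/c1.png',cv2.resize(a[145:265,210:430],None,fx=3.6,fy=3.6,interpolation=cv2.INTER_CUBIC))
cv2.imwrite('pics/c2.png',cv2.resize(b[145:305,240:420],None,fx=3.7,fy=3.7,interpolation=cv2.INTER_CUBIC))
```

```text
(no output)
```

View pics/c1.png

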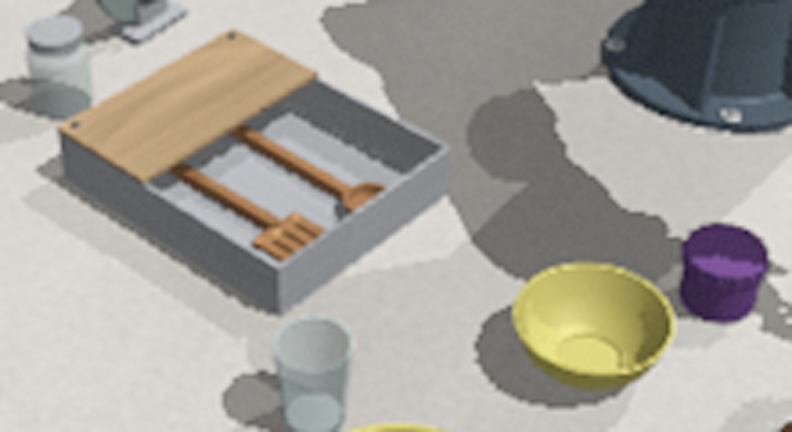

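View pics/c2.png

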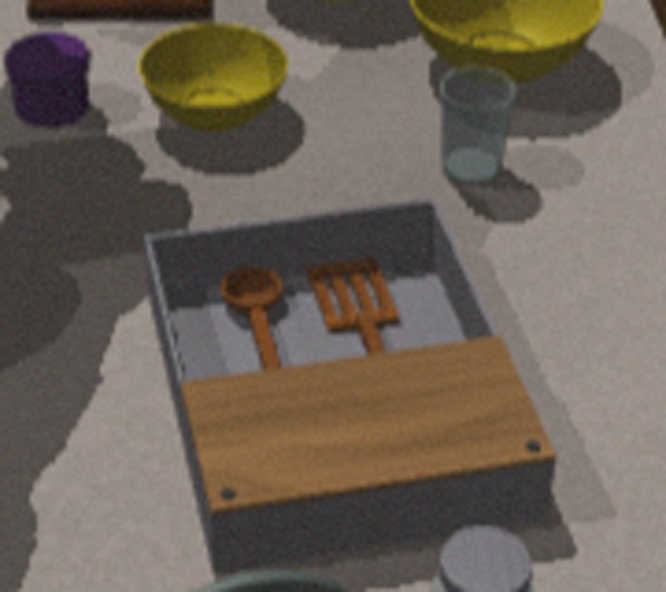

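Spoon (round cup) is at scene (312,198)/side (309,222), turner (slotted blade) at scene (288,211)/side (336,225). Three yellow bowls: scene (321,292), (404,300), (374,237). The last is clearly the smallest. The crop confirms all three identifications.

Run:
```python
from h import *
def S(u,v): return (210+(u+.5)/3.6-.5,145+(v+.5)/3.6-.5)
def D(u,v): return (240+(u+.5)/3.7-.5,145+(v+.5)/3.7-.5)
for n,s,d,z in [('cov back near',(233,32),(208,507),70),('free near',(317,75),(183,380),70),('free far',(150,178),(503,340),70),('back far',(63,128),(553,457),70),('end near',(449,149),(148,237),64),('end far',(280,268),(433,204),64)]:
    print(n,ray('scene',S(*s),z).round(0),ray('side',D(*d),z).round(0))
# bowl by mask ellipse fit at rim
for n,w in [('scene',(340,410,210,262)),('side',(272,325,148,185))]:
    im=cv2.imread(f'pics/{n}0.png');h=cv2.cvtColor(im,cv2.COLOR_BGR2HSV)
    m=cv2.inRange(h,(22,110,60),(36,255,255))
    k=np.zeros_like(m);k[w[2]:w[3],w[0]:w[1]]=255;m&=k
    ys,xs=np.nonzero(m)
    l,r=xs.min(),xs.max();print(n,l,r,ys.min(),ys.max(), ys[xs<=l+0].mean(),ys[xs>=r].mean())
    L=ray(n,(l-.5,ys[xs<=l].mean()),60);R=ray(n,(r+.5,ys[xs>=r].mean()),60);T=ray(n,(xs[ys==ys.min()].mean(),ys.min()-.5),60)
    print(L,R,np.linalg.norm(R-L),(L+R)/2,'top',T)
    m=cv2.inRange(h,(3,110,50),(16,255,255))
    k=np.zeros_like(m);w=(255,325,165,225) if n=='scene' else (295,352,208,250);k[w[2]:w[3],w[0]:w[1]]=255;m&=k
    cc,_=cv2.findContours(m,cv2.RETR_EXTERNAL,cv2.CHAIN_APPROX_NONE)
    for c in cc:
        if cv2.contourArea(c)>20: print('wood',cv2.boundingRect(c),cv2.contourArea(c))
# spoon neck: head rim centre z 26
print('spoon head', ray('scene',S(362,195),22),ray('side',D(252,287),24))
print('spoon handle at cover', ray('scene',S(240,133),22),ray('side',D(269,365),22))
```

```text
cov back near [ 485. -316.   70.] [ 475. -325.   70.]
free near [ 461. -190.   70.] [ 457. -195.   70.]
free far [ 703. -148.   70.] [ 710. -159.   70.]
back far [ 729. -274.   70.] [ 729. -286.   70.]
end near [429.  -6.  64.] [426. -12.  64.]
end far [677.  36.  64.] [676.  25.  64.]
scene 353 396 219 252 231.5 234.5
[540.76891359 214.79533923  60.        ] [435.57505837 315.29971985  60.        ] 145.48841087937961 [488.17198598 265.04752954  60.        ] top [436.53695115 213.66357702  60.        ]
wood (257, 191, 42, 26) 191.5
wood (274, 180, 42, 23) 123.0
side 277 317 151 179 162.0 161.5
[409.62996905 262.80271851  60.        ] [559.11660414 260.17593819  60.        ] 149.50971221224734 [484.37328659 261.48932835  60.        ] top [475.74904347 338.65357192  60.        ]
wood (295, 215, 57, 35) 807.0
spoon head [515.04801629 -42.5566323   22.        ] [514.6104965  -34.26208271  24.        ]
spoon handle at cover [ 553.41514455 -208.22021474   22.        ] [ 525.73962138 -129.93550879   22.        ]
```

```bash
python3 -m creep '{"dp":[[1,-1,0],[1,-1,0],[1,-1,0],[1,-1,0],[1,-1,0],[1,-1,0]],"twist":[-0.325,-0.325,-0.325,-0.325,-0.325,-0.325],"gripper":[0.6,0.6,0.6,0.6,0.6,0.6]}'
python3 -m creep '{"dp":[[1,-1,0],[1,-1,0],[1,-1,0],[1,-1,0],[1,-1,0]],"twist":[0,0,0,0,0],"gripper":[0.6,0.6,0.6,0.6,0.6]}'
python3 -m creep '{"dp":[[0.23,-1,0],[0.23,-1,0],[0.23,-1,0],[0.23,-1,0]],"twist":[0,0,0,0],"gripper":[0.6,0.6,0.6,0.6]}'
python3 -m creep '{"dp":[[0,-0.8,0],[0,-0.8,0],[0,-0.8,0],[0,-0.8,0]],"twist":[0,0,0,0],"gripper":[0.6,0.6,0.6,0.6]}'
python3 - <<'E'
from h import *
o=get_obs();print(o['time_s'],o['eef_pos'],o['eef_rot'],o['qpos'])
cv2.imwrite('pics/w1.png',camera('wrist'))
E
```

```text
time_s: 0.9
eef_pos: [341.1, 311.6, 231.1]
eef_rot: [0.651, 0.759, -0.0, -0.0]
force: [0.3, -0.1, 0.5]
grip_width: 51.3
time_s: 1.52
eef_pos: [491.7, 160.8, 230.8]
eef_rot: [0.65, 0.76, -0.0, -0.0]
force: [-0.5, 0.4, -0.5]
grip_width: 51.3
time_s: 2.02
eef_pos: [525.2, 11.2, 231.2]
eef_rot: [0.65, 0.76, -0.0, -0.0]
force: [-0.0, -0.3, -0.1]
grip_width: 51.2
time_s: 2.52
eef_pos: [525.3, -106.6, 231.3]
eef_rot: [0.649, 0.761, 0.0, -0.0]
force: [-0.8, -0.0, 0.1]
grip_width: 51.2
2.525 [ 525.32435502 -106.58165432  231.28840243] [ 6.48830883e-01  7.60932596e-01  1.38965751e-04 -2.25395567e-04] [-2.00442004e-01  2.88394725e-01  6.39320572e-02  1.34659344e+00
  4.61491917e-04  1.21165200e+00]
```

View pics/w1.png

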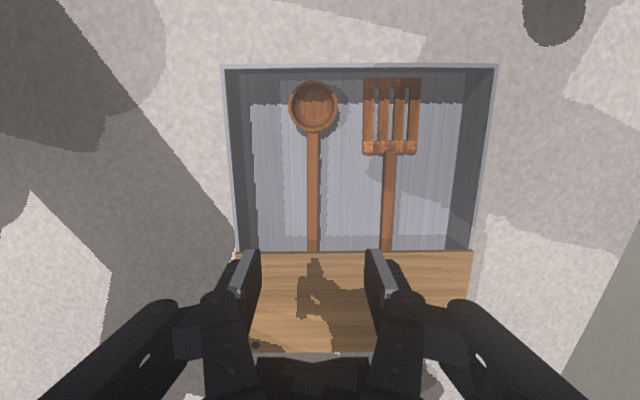

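```bash
cat >> h.py <<'E'
from scipy.spatial.transform import Rotation as Ro
def wray(uv,z,pos,q):
    c=camera_info('wrist');K=np.array(c['intrinsics']);d=np.array(c['dist_coeffs']);M=np.array(c['mount'])
    p=cv2.undistortPoints(np.array([[uv]],float),K,d)[0,0];R=Ro.from_quat(q).as_matrix()
    C=pos+R@M[:3,3];D=R@M[:3,:3]@np.array([p[0],p[1],1]);return C+D*(z-C[2])/D[2]
E
python3 - <<'E'
from h import *
o=get_obs();P,Q=o['eef_pos'],o['eef_rot']
im=cv2.imread('pics/w1.png').astype(int)
m=(im[:,:,2]-im[:,:,0]>40)
pts=[]
for v in (145,165,185,205,225,240):
    x=np.nonzero(m[v,290:345])[0]+290;print(v,x.min(),x.max());pts.append(wray((x.mean(),v),22,P,Q))
pts=np.array(pts);print(pts.round(1))
f=cv2.fitLine(pts[:,:2].astype(np.float32),cv2.DIST_L2,0,.01,.01).ravel();print(f,np.degrees(np.arctan2(f[1],f[0])))
sub=m[75:140,285:345];ys,xs=np.nonzero(sub);w=[(ys<57)]
print('head box',xs.min()+285,xs.max()+285,ys.min()+75)
l,r=xs.min()+284.5,xs.max()+285.5
print('head c',wray(((l+r)/2,107),26,P,Q),np.linalg.norm(wray((l,107),26,P,Q)-wray((r,107),26,P,Q)))
print('top',wray((314,80.5),26,P,Q))
for n,u,z in [('cov near',(236,251),70),('cov far',(473,250),70),('end near',(222,67),64),('end far',(496,67),64),('cov mid',(350,250.5),70)]: print(n,wray(u,z,P,Q).round(1))
R=Ro.from_quat(Q).as_matrix();print('tool x',np.degrees(np.arctan2(R[1,0],R[0,0])))
E
```

```text
145 307 318
165 307 317
185 307 317
205 308 317
225 308 317
240 308 317
[[ 519.5  -75.7   22. ]
 [ 522.6  -98.    22. ]
 [ 526.3 -121.1   22. ]
 [ 530.7 -144.9   22. ]
 [ 534.8 -169.9   22. ]
 [ 537.9 -189.3   22. ]]
[ 1.6271162e-01 -9.8667365e-01  5.2864691e+02 -1.3314969e+02] -80.63567
head box 288 337 91
head c [513.03439144 -35.57684589  26.        ] 52.96099022998191
top [510.32396965  -9.12583615  26.        ]
cov near [ 455.8 -193.3   70. ]
cov far [ 706.9 -151.9   70. ]
end near [425.4 -12.8  64. ]
end far [674.5  28.9  64. ]
cov mid [ 575.8 -173.1   70. ]
tool x 99.14008124336102
```

```bash
python3 -m creep '{"dp":[[0,-0.04,-0.4],[0,-0.04,-0.8],[0,-0.04,-1],[0,-0.04,-1],[0,-0.04,-1]],"twist":[0.001,0.001,0.001,0.001,0.001],"gripper":[0.5,0.5,0.5,0.5,0.5]}'
python3 - <<'E'
from h import *
o=get_obs();P,Q=o['eef_pos'],o['eef_rot'];print(P,Q,o['force'])
cv2.imwrite('pics/w2.png',camera('wrist'))
E
```

```text
time_s: 3.2
eef_pos: [526.4, -113.2, 82.9]
eef_rot: [0.647, 0.762, 0.0, 0.001]
force: [-0.0, -1.1, 0.1]
grip_width: 42.7
[ 526.40742511 -113.18922683   82.89271905] [6.47423982e-01 7.62129477e-01 4.66446514e-04 7.94072110e-04] [-0.03867281 -1.07530006  0.08064669]
```

View pics/w2.png

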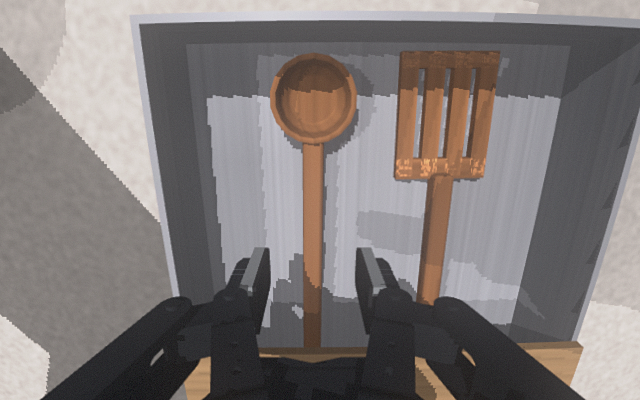

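The handle (px 303–323) runs midway between the jaws at 268 and 358, so I'm descending.

```bash
python3 -m creep '{"dp":[[0,0,-0.2],[0,0,-0.35],[0,0,-0.44],[0,0,-0.48],[0,0,-0.48]],"twist":[0,0,0,0,0],"gripper":[0.5,0.5,0.5,0.5,0.5]}'
python3 -m creep '{"dp":[[0,0,0],[0,0,0],[0,0,0],[0,0,0],[0,0,0],[0,0,0]],"twist":[0,0,0,0,0,0],"gripper":[0,0,0,0,0,0]}'
```

```text
time_s: 3.88
eef_pos: [525.8, -113.9, 9.8]
eef_rot: [0.648, 0.762, 0.0, 0.0]
force: [-0.1, -0.1, -0.3]
grip_width: 42.6
time_s: 4.62
eef_pos: [526.0, -114.0, 10.2]
eef_rot: [0.648, 0.762, 0.0, 0.001]
force: [-1.9, 0.4, 7.9]
grip_width: 12.0
```

```bash
python3 -m creep '{"dp":[[0,0,0.07],[0,0,0.13],[0,0,0.13]],"twist":[0,0,0],"gripper":[0,0,0]}'
python3 - <<'E'
from h import *
o=get_obs();print(o['eef_pos'],o['force'],o['wrist_torque'],o['grip_width'])
cv2.imwrite('pics/w3.png',camera('wrist'))
E
```

```text
time_s: 5.0
eef_pos: [526.2, -114.1, 29.9]
eef_rot: [0.648, 0.762, 0.0, 0.001]
force: [-0.4, 0.2, -1.7]
grip_width: 12.6
[ 526.15714065 -114.06847005   29.9147415 ] [-0.40372021  0.15204015 -1.6595273 ] [ 0.01171367  0.00013156 -0.03487249] 12.628857827431824
```

View pics/w3.png

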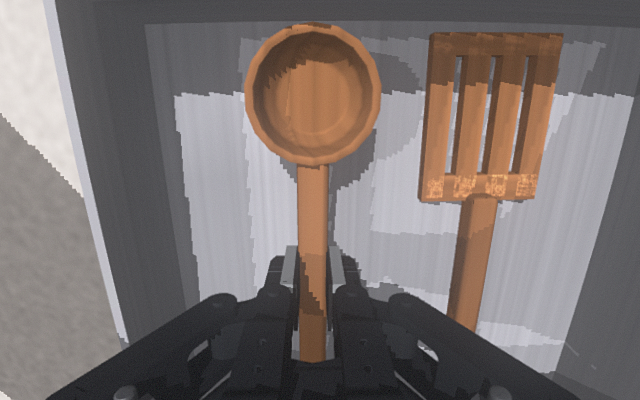

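The spoon is held and rising with the gripper: head now centred at px (312,95) and larger, handle between the pads. I'm lifting on against the lip.

```bash
python3 -m creep '{"dp":[[0,0,0.06],[0,0,0.12],[0,0,0.15],[0,0,0.18],[0,0,0.2],[0,0,0.2]],"twist":[0,0,0,0,0,0],"gripper":[0,0,0,0,0,0]}'
python3 -m creep '{"dp":[[0,0,0.02],[0,0,0.04],[0,0,0.06],[0,0,0.06]],"twist":[0,0,0,0],"gripper":[0,0,0,0]}'
python3 - <<'E'
from h import *
o=get_obs();print(o['eef_pos'],o['force'],o['wrist_torque'],o['grip_width'])
cv2.imwrite('pics/w4.png',camera('wrist'))
a=camera('scene');cv2.imwrite('pics/s4.png',cv2.resize(a[100:280,190:430],None,fx=3.3,fy=3.3,interpolation=cv2.INTER_CUBIC))
E
```

```text
time_s: 5.8
eef_pos: [525.3, -113.7, 58.7]
eef_rot: [0.648, 0.762, 0.0, -0.0]
force: [0.5, 1.8, -5.9]
grip_width: 12.3
time_s: 6.3
eef_pos: [525.2, -113.8, 68.0]
eef_rot: [0.648, 0.762, 0.0, -0.0]
force: [-2.5, 3.0, -5.5]
grip_width: 11.7
[ 525.22863262 -113.76802164   67.95607215] [-2.49235617  3.02842242 -5.50797848] [ 0.99914456  0.59763498 -0.13185279] 11.74933013776387
```

View pics/w4.png

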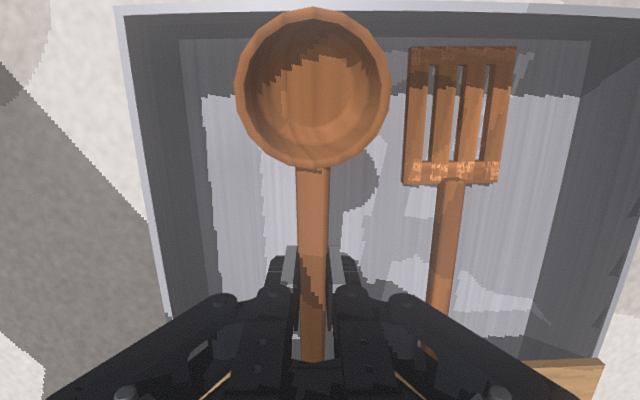

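View pics/s4.png

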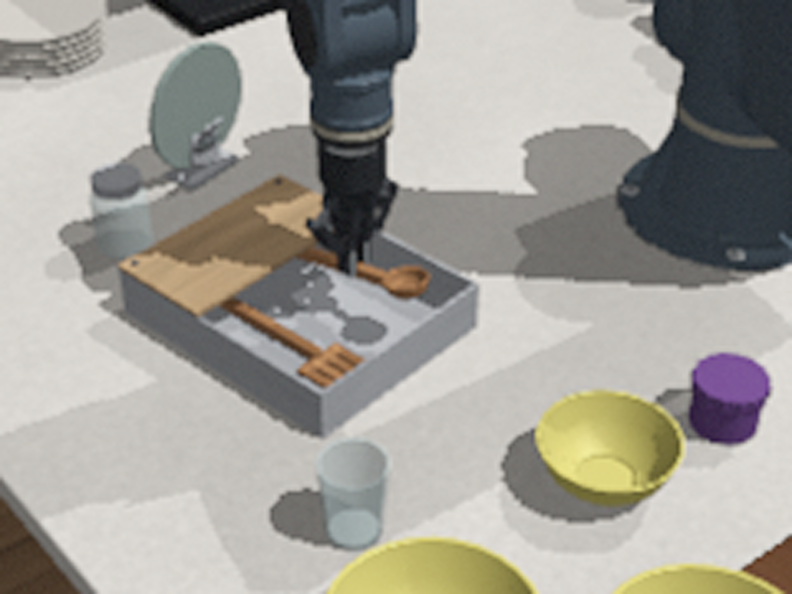

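```bash
python3 -m creep '{"dp":[[0,0,0.02],[0,0,0.04],[0,0,0.05],[0,0,0.05]],"twist":[0,0,0,0],"gripper":[0,0,0,0]}'
python3 - <<'E'
from h import *
o=get_obs();P,Q=o['eef_pos'],o['eef_rot'];print(P,o['force'],o['wrist_torque'],o['grip_width'])
for n in ['side','wrist']:
    im=camera(n);cv2.imwrite(f'pics/{n}5.png',im if n=='wrist' else cv2.resize(im[130:300,240:420],None,fx=3.5,fy=3.5,interpolation=cv2.INTER_CUBIC))
a=camera('scene');cv2.imwrite('pics/s5.png',cv2.resize(a[150:240,240:350],None,fx=6,fy=6,interpolation=cv2.INTER_CUBIC))
im=cv2.imread('pics/wrist5.png').astype(int);m=im[:,:,2]-im[:,:,0]>40
for v in range(10,180,10):
    x=np.nonzero(m[v,200:400])[0]; print(v,x.min()+200 if len(x) else None,x.max()+200 if len(x) else None)
E
```

```text
time_s: 6.9
eef_pos: [525.4, -113.9, 75.4]
eef_rot: [0.648, 0.762, 0.0, 0.0]
force: [-0.8, 3.5, -5.8]
grip_width: 12.0
[ 525.44395063 -113.8739982    75.42809231] [-0.7714918   3.5463476  -5.78422747] [ 1.04716062  0.30519244 -0.0696904 ] 12.039525200753136
10 277 346
20 262 361
30 250 374
40 243 380
50 237 387
60 233 390
70 231 393
80 229 395
90 228 395
100 230 393
110 232 392
120 236 388
130 241 383
140 247 376
150 257 366
160 271 352
170 295 328
```

View pics/s5.png

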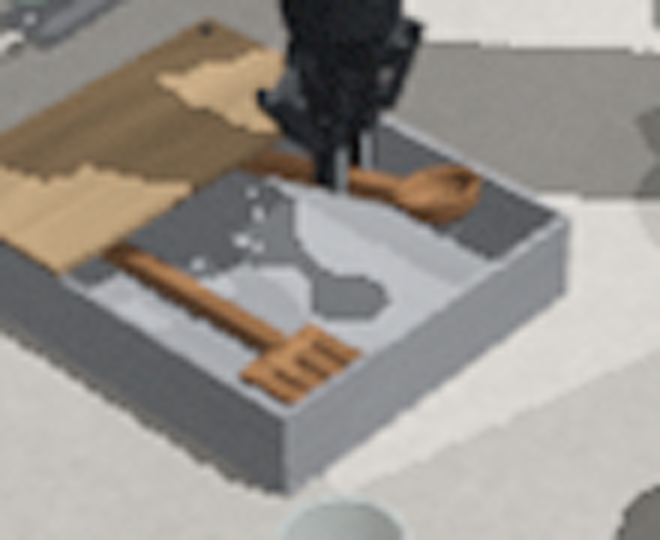

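View pics/side5.png

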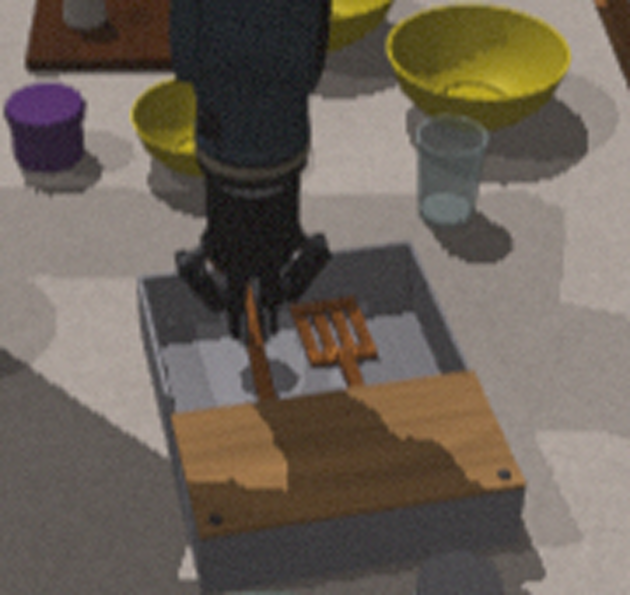

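The spoon is tilted head-up about 14–18°. The head rim is at z≈110 and its underside is well above the 64 mm end wall. Next is the diagonal draw.

```bash
python3 -m creep '{"dp":[[-0.016,0.1,0.04],[-0.033,0.2,0.08],[-0.049,0.3,0.13],[-0.066,0.4,0.17],[-0.08,0.5,0.22],[-0.08,0.5,0.22]],"twist":[0,0,0,0,0,0],"gripper":[0,0,0,0,0,0]}'
python3 - <<'E'
from h import *
o=get_obs();P,Q=o['eef_pos'],o['eef_rot'];print(P,o['force'],o['wrist_torque'],o['grip_width'])
a=camera('scene');cv2.imwrite('pics/s6.png',cv2.resize(a[140:260,240:400],None,fx=4.5,fy=4.5,interpolation=cv2.INTER_CUBIC))
a=camera('side');cv2.imwrite('pics/d6.png',cv2.resize(a[130:300,240:420],None,fx=3.5,fy=3.5,interpolation=cv2.INTER_CUBIC))
E
```

```text
time_s: 7.8
eef_pos: [513.7, -37.5, 109.1]
eef_rot: [0.647, 0.762, 0.001, 0.0]
force: [-0.4, 1.7, -3.7]
grip_width: 11.9
[513.71619653 -37.47698614 109.14632671] [-0.40668769  1.70274507 -3.71627333] [ 1.03756852  0.18684407 -0.00581814] 11.892518855206559
```

View pics/s6.png

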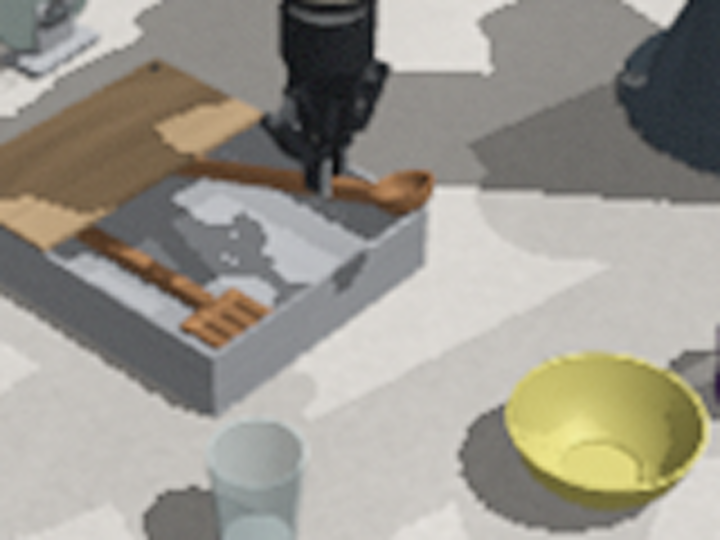

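View pics/d6.png

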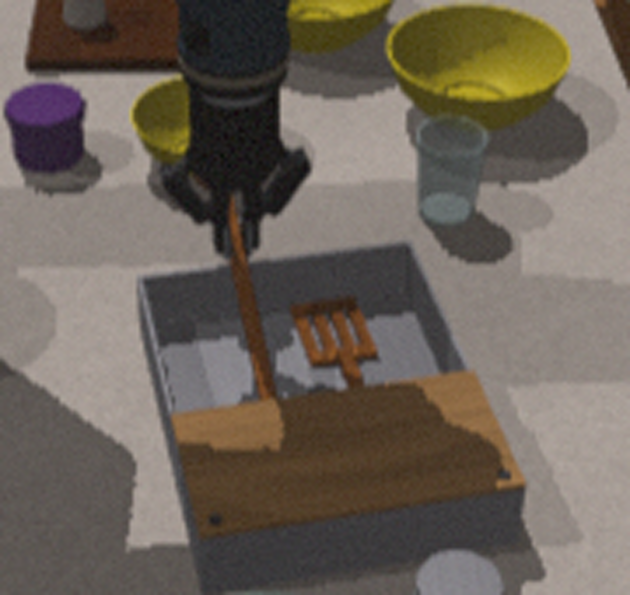

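```bash
python3 -m creep '{"dp":[[-0.016,0.1,0.04],[-0.033,0.2,0.08],[-0.049,0.3,0.12],[-0.066,0.4,0.16],[-0.082,0.5,0.21],[-0.09,0.55,0.25],[-0.09,0.55,0.25]],"twist":[0,0,0,0,0,0,0],"gripper":[0,0,0,0,0,0,0]}'
python3 - <<'E'
from h import *
o=get_obs();P,Q=o['eef_pos'],o['eef_rot'];print(P,o['force'],o['wrist_torque'],o['grip_width'])
a=camera('scene');cv2.imwrite('pics/s7.png',cv2.resize(a[140:260,240:400],None,fx=4.5,fy=4.5,interpolation=cv2.INTER_CUBIC))
a=camera('side');cv2.imwrite('pics/d7.png',cv2.resize(a[130:300,240:420],None,fx=3.5,fy=3.5,interpolation=cv2.INTER_CUBIC))
E
```

```text
time_s: 8.78
eef_pos: [500.2, 44.1, 146.3]
eef_rot: [0.648, 0.762, 0.0, 0.0]
force: [-0.2, -0.3, -0.8]
grip_width: 12.3
[500.18780267  44.08329778 146.32227854] [-0.18283884 -0.32757775 -0.8253739 ] [ 0.0257067  -0.01098545 -0.06383496] 12.314280229037964
```

View pics/s7.png

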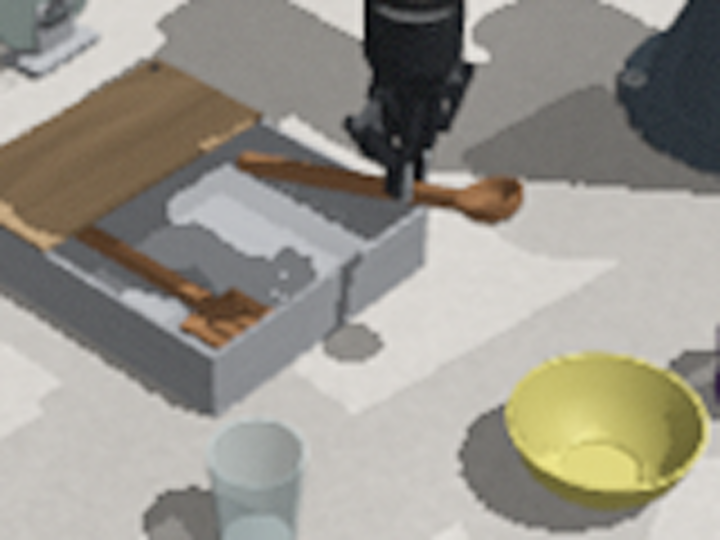

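View pics/d7.png

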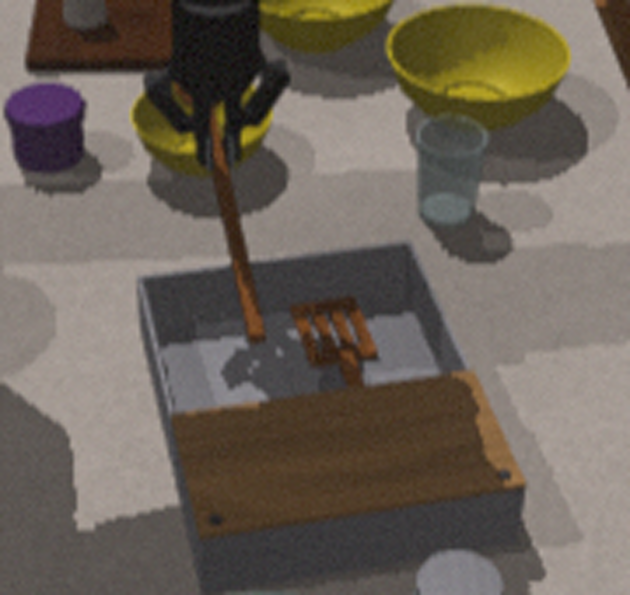

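The tail is clear of the lip (scene tail px about (296,175), side about (313,226)) and the turner hasn't moved. I'm lifting, then moving toward the bowl.

```bash
python3 -m creep '{"dp":[[0,0,0.08],[0,0,0.18],[0,0.05,0.26],[0,0.2,0.26],[0,0.4,0.26],[0,0.6,0.26],[0,0.7,0.26],[0,0.7,0.26]],"twist":[0,0,0,0,0,0,0,0],"gripper":[0,0,0,0,0,0,0,0]}'
python3 -m creep '{"dp":[[0,0.1,0],[0,0.2,0],[0,0.25,0],[0,0.25,0]],"twist":[0,0,0,0],"gripper":[0,0,0,0]}'
python3 - <<'E'
from h import *
o=get_obs();P,Q=o['eef_pos'],o['eef_rot'];print(P,o['force'],o['wrist_torque'],o['grip_width'])
for n,x0,y0 in [('scene',250,130),('side',240,110)]:
    a=camera(n);cv2.imwrite(f'pics/{n}8f.png',a);cv2.imwrite(f'pics/{n}8.png',cv2.resize(a[y0:y0+140,x0:x0+180],None,fx=4.2,fy=4.2,interpolation=cv2.INTER_CUBIC))
cv2.imwrite('pics/w8.png',camera('wrist'))
E
```

```text
time_s: 9.88
eef_pos: [500.0, 149.3, 185.1]
eef_rot: [0.647, 0.762, 0.0, 0.0]
force: [0.1, -0.6, -1.0]
grip_width: 12.1
time_s: 10.38
eef_pos: [499.9, 186.6, 184.7]
eef_rot: [0.648, 0.762, -0.0, -0.0]
force: [0.0, 0.3, -1.2]
grip_width: 12.0
[499.88294309 186.58146621 184.71937094] [ 0.02488039  0.25127804 -1.15236147] [0.00055263 0.0072262  0.03154552] 12.003405485269901
```

View pics/scene8.png

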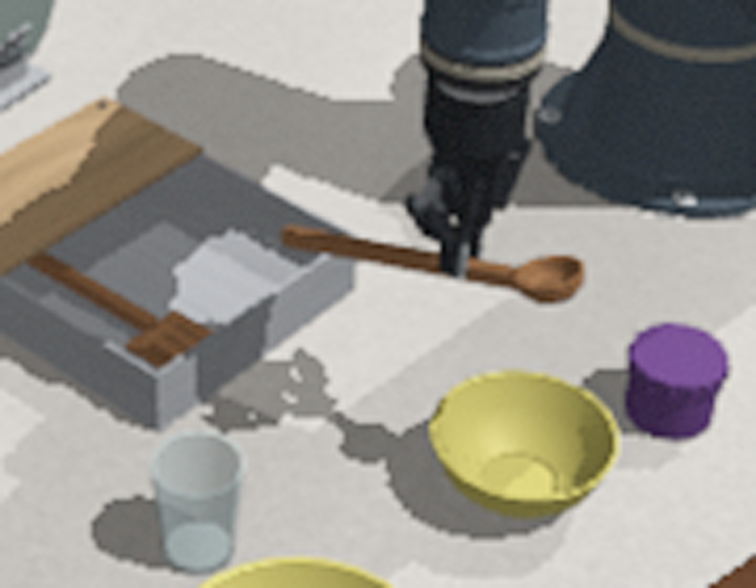

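View pics/side8.png

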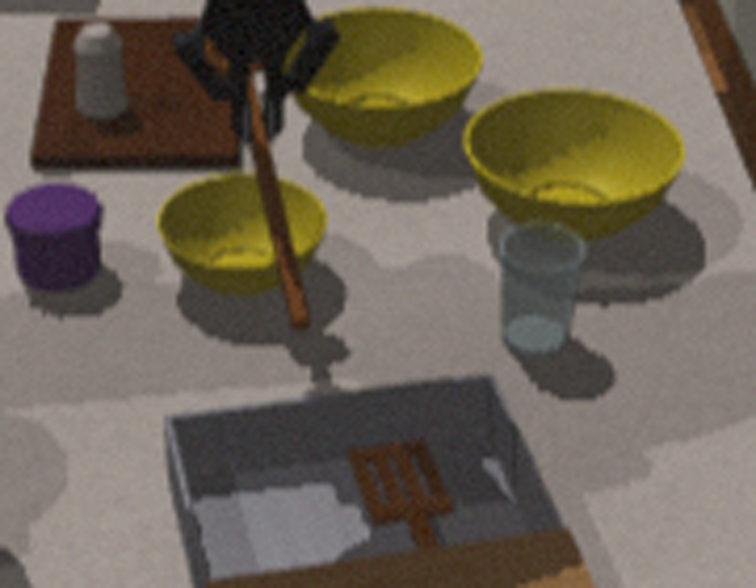

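View pics/w8.png

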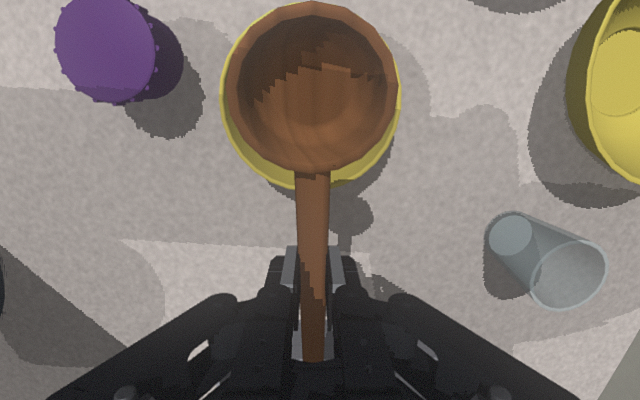

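```bash
cat > m.py <<'E'
from h import *
def tri(a,b):
    pa=ray('scene',a,0),ray('scene',a,200);pb=ray('side',b,0),ray('side',b,200)
    da,db=pa[1]-pa[0],pb[1]-pb[0]
    s=np.linalg.lstsq(np.c_[da,-db],pb[0]-pa[0],rcond=None)[0]
    A,B=pa[0]+s[0]*da,pb[0]+s[1]*db;return (A+B)/2,np.linalg.norm(A-B)
E
python3 - <<'E'
from m import *
print('tail end centre',tri((250+288/4.2,130+237/4.2),(240+299/4.2,110+321/4.2)))
o=get_obs();P,Q=o['eef_pos'],o['eef_rot']
L,R=wray((220,98),60,P,Q),wray((401,98),60,P,Q);print('bowl LR',L,R,np.linalg.norm(L-R),(L+R)/2)
print('bowl bottom edge',wray((310,188.5),60,P,Q))
im=cv2.imread('pics/w8.png').astype(int)
h=cv2.cvtColor(im.astype(np.uint8),cv2.COLOR_BGR2HSV)
m=cv2.inRange(h,(22,110,60),(36,255,255));m[:,430:]=0
c=max(cv2.findContours(m,cv2.RETR_EXTERNAL,cv2.CHAIN_APPROX_NONE)[0],key=len).reshape(-1,2)
W=np.array([wray(p,60,P,Q)[:2] for p in c if p[1]>100 or p[0]<222 or p[0]>399])
ctr,r=cv2.minEnclosingCircle(W.astype(np.float32));print('enc',ctr,r)
M=np.array(camera_info('wrist')['mount']);Rm=Ro.from_quat(Q).as_matrix()
K=np.array(camera_info('wrist')['intrinsics'])
d=K[0,0]*54/173;p=np.array([(312-K[0,2])/K[0,0]*d,(86-K[1,2])/K[1,1]*d,d])
print('rim ctr head',P+Rm@(M[:3,:3]@p+M[:3,3]))
E
```

```text
tail end centre (array([528.26971383,  20.19238859, 125.1335329 ]), np.float64(1.04078380620677))
bowl LR [412.0163489  253.24781391  60.        ] [556.72383482 276.86023015  60.        ] 146.62129000515608 [484.37009186 265.05402203  60.        ]
bowl bottom edge [496.11294246 189.83450821  60.        ]
enc (446.7803649902344, 229.47357177734375) 54.5207633972168
rim ctr head [485.49367089 267.53075922 222.25764599]
```

```bash
python3 -m creep '{"dp":[[0,-0.03,0],[0,-0.06,0],[0,-0.06,0],[0,-0.06,0],[0,-0.06,0],[0,-0.06,0]],"twist":[0,0,0,0,0,0],"gripper":[0,0,0,0,0,0]}'
python3 - <<'E'
from m import *
o=get_obs();P,Q=o['eef_pos'],o['eef_rot'];print(P,o['force'],abs(o['qvel']).max(),o['grip_width'])
for n,x0,y0 in [('scene',250,130),('side',240,110)]:
    a=camera(n);cv2.imwrite(f'pics/{n}9.png',cv2.resize(a[y0:y0+140,x0:x0+180],None,fx=4.2,fy=4.2,interpolation=cv2.INTER_CUBIC))
cv2.imwrite('pics/w9.png',camera('wrist'))
E
```

```text
time_s: 11.28
eef_pos: [499.9, 177.2, 184.8]
eef_rot: [0.648, 0.762, 0.0, -0.0]
force: [0.3, -1.1, -0.3]
grip_width: 12.1
[499.91523718 177.19606594 184.79873167] [ 0.31335275 -1.10718438 -0.3258918 ] 0.0009679099809885431 12.075260351513665
```

View pics/scene9.png

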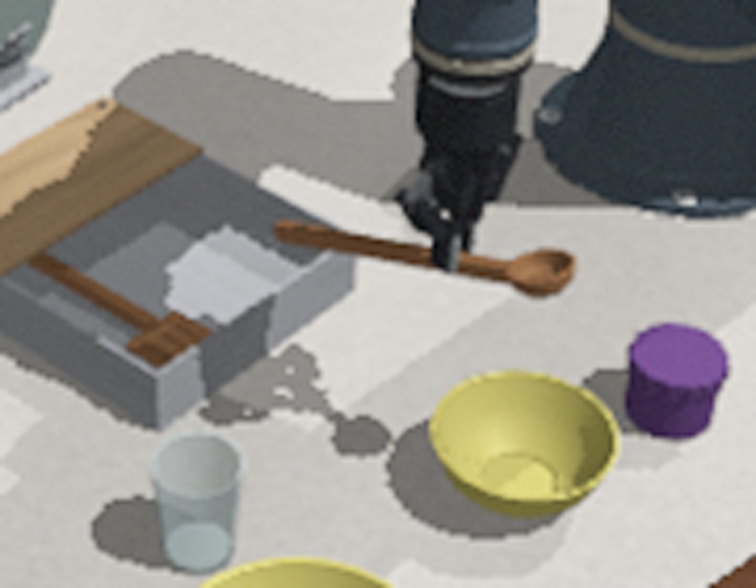

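View pics/w9.png

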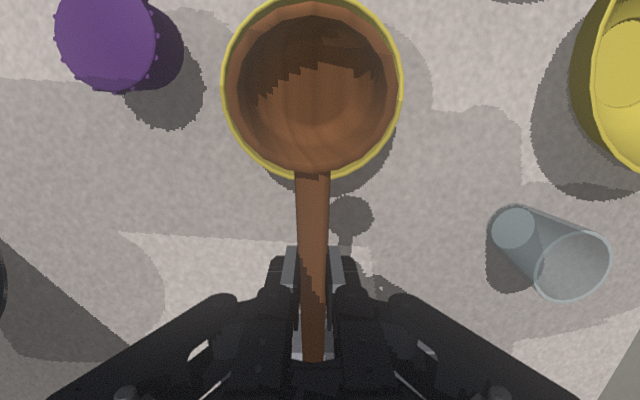

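View pics/side9.png

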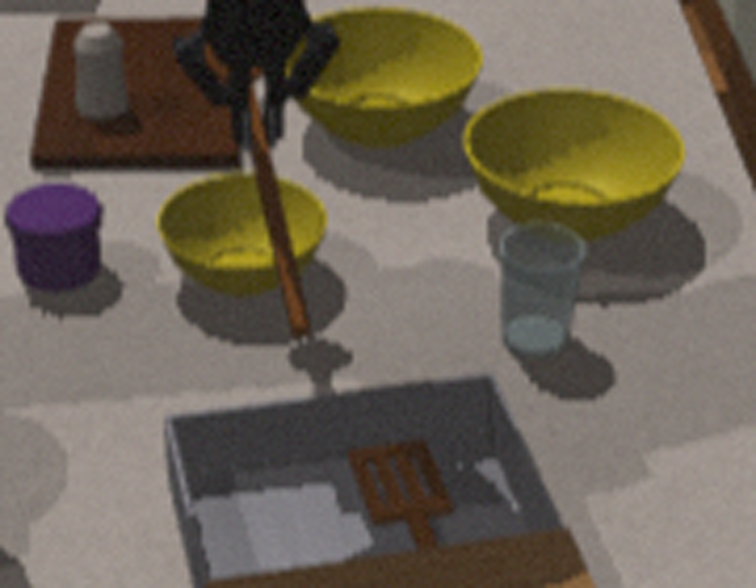

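Run:
```python
from m import *
print(proj('scene',[[485,258,222],[485,264.5,203],[485,261,212]]), ray('scene',(378.6,195),212),ray('scene',(380,194.5),217))
o=get_obs();print(o['time_s'],o['force'])
```

```text
[[378.8981955  193.30104437]
 [379.7287844  199.10321863]
 [379.23959849 196.29633681]] [481.93927704 255.2017093  212.        ] [481.62457267 260.2187732  217.        ]
11.425 [ 0.07505214 -0.27257846 -1.09403899]
```

The scene ray agrees with the wrist estimate to within about 6 mm: head centre near (483,259), bowl centre near (485,264). The arm is at rest, so I'm handing in.

```bash
python3 -c "
from workcell import *
print(close_job())"
```

```text
the job is handed in; nothing more can be done
None
```

I gripped the spoon across its neck and lifted it against the cover's edge, which tilted it head-up by about 18°. I then drew it out diagonally over the end wall and brought it over the smallest bowl. The job was handed in at about 11.4 s.

- **Position over the bowl:** the wrist view puts the middle of the head within a few mm of the bowl's centre, which I took as about (485, 264). The scene view puts it about 4–9 mm short, so the two disagree by roughly 6 mm.
- **Height:** the tail is the spoon's lowest point. Its underside is about 117 mm up, some 45 mm above the box. The head's underside is about 140 mm above the bowl rim. I worked the tail height out just before the last 9 mm sideways shift and did not repeat it.
- **Grip and rest:** the arm was still and the force about 1 N. The fingers read 12 mm on the 14 mm handle throughout. The spoon showed no slip, so I take that as a sensor or pad offset.
- **Everything else:** in the last pictures the turner, bowl, cup and pot had not moved. The jar and clamp were out of the final crops, but the arm did not go near them. The largest wrist force I saw was about 8 N, while closing the grip.

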